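# Draw the long probe out of the field meter's accessory well

### The job

Get the long soil probe out of the field meter: swing the hasp up off the lid's catch and right over until it hangs down the front of the case, then open the lid all the way so that it stays leaning back by itself. Take hold of the probe, tilt its handle end up and draw it out diagonally through the hatch from under the meter panel, and finish while still holding it steadily in the gripper with its whole length, tip included, at least 5 cm higher than the meter panel and touching nothing but the gripper. Leave the hasp hanging, the lid open, and the jars, glassware and tools on the bench undisturbed.

Things in the scene. Friction and masses are not known exactly. Their poses are not given: they have to be found in the camera images.
- case: Field soil meter, grey plastic case 346 long (own y) x 168 wide (own x) x 115 mm high, walls 8 mm, fixed. Origin: centre of underside, z up, +x back (lid hinge side), -x front (hasp side). Its -y half has the meter panel, its +y half the lid; one accessory well runs under both: inner x +-76, y +-165 mm, flat floor at z 35 mm. A carrying handle stands out 28 mm at the -y end.
- panel_edge (a point): Middle of the top edge of the meter panel where the hatch begins: case x 0, y -15, z 115 mm. The fixed aluminium panel, 6 mm thick, covers the well from y -173 to -15 mm (switch and display up to 16 mm above it); 74 mm free height below it.
- hatch (a point): Centre of the hatch, the opening under the lid: case x 0, y +75, z 115 mm. It is only 180 mm long (case y -15 to +165) and 152 mm wide, so the 300 mm probe, which reaches about 135 mm under the panel, cannot be lifted out level. The probe's handle lies on two ribs across the well floor, at y +50 and +130, 6 mm wide, tops at z 47 mm.
- lid (a joint): Lid hinge, rad: 0 shut, grows as it opens up and back, stop 1.92. Grey lid 170 (x) x 193 (y) x 6 mm, 0.25 kg; shut it covers case x -84 to +86, y -20 to +173 mm, upper face at z 122 mm. Turns about the case's y through lid_hinge. Let go below 1.5 it falls shut, beyond 1.65 it falls open against its stop; hardly any friction.
- lid_hinge (a point): Point on the lid's hinge line, middle of the lid's length: case x +87, y +76.5, z 119 mm. Its axes turn with the lid (equal to the case's when shut).
- lid_pull (a point): Middle of the black block-shaped finger pull on the lid's upper face at its front edge, 16 (x) x 20 (y) x 30 mm high; its top is 11 mm above the point. Lid shut: case x -68, y +121.5, z 141 mm, which is 155 mm in front of and 22 mm above the hinge line. Axes turn with the lid.
- hasp (a joint): Hasp hinge, rad: 0 lying over the staple on the lid, grows as its lip swings up and over to the front; 1.57 upright, then falls by itself and hangs down the case's front at its stop, 4.4. Turns about the case's y through hasp_hinge. Hardly any friction, 0.05 kg. Not locked; the lid must not be raised while the hasp lies over it.
- hasp_hinge (a point): Point on the hasp's pin, middle of its width, just in front of the front wall: case x -92, y +35, z 126 mm. Its axes turn with the hasp.
- hasp_lip (a point): Turned-up lip at the free end of the steel hasp, a slotted strap 24 mm wide (case y), 55 mm long. Lip 4 mm thick with a 9 mm roll on top, 24 mm wide; its top is 6.5 mm above the point. Closed: case x -39, y +35, z 142 mm (53 mm behind, 16 mm above the pin). Pinched across the 24 mm from above it turns between the pads. A wire staple stands in the slot 30 to 42 mm behind the pin, up to z 137 mm.
- probe: Long soil probe, 300 mm, 0.15-0.3 kg, loose in the well on the ribs, along the case's y within 0.04 rad. White flat-sided handle 105 (own y) x 26 (x) x 28 mm high, 12 mm collar, 10 mm rod, pointed tip. Origin: middle of the handle's underside; butt at y +52.5, tip at y -247.5, axis at z 14, centre of mass near y -25 mm. Handle under the lid, butt 10-25 mm from the end wall; tip under the panel.
- probe_butt (a point): Centre of the flat butt end of the probe's handle, on its long axis.
- probe_tip (a point): The point of the probe, on its long axis.
- jar_a: Bystander: lidded sample jar, 60 mm diameter, 70 mm high. Origin: centre of its underside.
- jar_b: Bystander: lidded sample jar, 60 mm diameter, 70 mm high. Origin: centre of its underside.
- beaker: Bystander: glass beaker, 66 mm diameter, 85 mm high. Origin: centre of its underside.
- spatula: Bystander: steel laboratory spatula with two flat ends, 200 mm long, 16 mm wide, 7 mm thick, lying in front of the case. Origin: middle of its underside.
- bottle: Bystander: amber bottle, 72 mm diameter, 150 mm high. Origin: centre of its underside.
- sieve: Bystander: round steel test-sieve frame, 100 mm diameter, 40 mm high. Origin: centre of its underside.
- dish: Bystander: shallow metal weighing dish, 80 mm diameter, 20 mm high. Origin: centre of its underside.

How it is judged:
By the outcome, as a careful person would: the job done as asked, in the order asked, and still so for the second after the job is handed in, while the arm keeps its last pose, push and grip.
It also fails if it takes over 67 s, if anything falls off the work surface, if the arm or the gripper's body presses on something with over 40 N, if the wrist force passes 120 N, or if a joint passes its speed limit or range.

### The arm

A 6-joint arm with a two-finger parallel gripper is mounted at the origin on the work surface. World frame = base frame: x ahead of the robot, y to its left, z up, the work surface at z = 0. Lengths are in mm, angles in rad, forces in N, time in s.
With the tool pointing down it reaches from about 300 to 775 mm from the base axis. Payload 14.6 kg.
Tool frame: the origin (TCP) lies between the finger pads; the fingertips stand 25 mm ahead of it and the grasp point (between the pads) lies 6 mm ahead of it; z points along the fingers, y is the line along which they close (so a half turn about z gives the same grasp; the last joint's range is limited). The gripper opens to 94 mm and grips with 3 to 60 N. Pads are 16 mm wide; open, the fingers measure 119 mm over their backs; the gripper's body (75 mm by 177 mm) begins 78 mm behind the grasp point.
Start: joints at [-1.359, 0.3, 1.521, -0, 1.321, -0.067], TCP at [151.354, -528.754, 230.446] pointing down, gripper open.
Joint ranges: [-3.03, 3.03], [-0.79, 2.21], [0.23, 2.52], [-1.04, 4.18], [0, 3.07], [-2.55, 2.55]. Speed limits (rad/s): [2.22, 2.22, 2.57, 3.14, 3.14, 3.14].

### API

Orientations are given as [roll, pitch, yaw] about the fixed x, y, z axes, in that order (R = Rz(yaw) Ry(pitch) Rx(roll)).
In Python, from cell import manip gives the robot as it stands. The module is installed in compiled form; this text tells all that it offers.
- The arm moves only by the tool step_arm, never from a script. Its argument "series" is one flat list of numbers, 5 for each row, row after row: the shift along the world's x, y, z in mm, then the turn about the world's z in rad, then the closure, from 0 (fully open) to 1 (shut). In form: [dx, dy, dz, spin, jaw, dx, dy, dz, spin, jaw, ...]. A call has 1 to 20 rows; each row shifts and turns the commanded pose from where the row before left it; what a row does not reach is not made up. A row lasts 1/8 s, in which the tool goes at most 62.5 mm and 10.7 degrees, less where a joint would pass 70% of its speed; a pose out of reach is approached as far as the arm can. A call is refused whole if a number of a shift passes 62.5 or a number of a turn 0.188, either way. A call with a gripper value outside its range is refused whole. The fingers move at their own pace and stop on an object; "squeeze" is the grip in N (left out, the last holds). Time passes only in rows, so rows that do not move let the fingers close. It gives the time, the measured TCP pose, the force, the opening and the grip force at its end, in the units of the state.
- manip.read_state(): the state, without advancing time (a new reading comes with each control period).
- manip.camera(name): name is "side" or "top"; returns (picture, depth): 384x512x3 uint8, blue, green, red; 384x512 float32, mm along the optical axis (not along the pixel's ray), 0 where there is no reading.
- manip.camera_info(name): a dict with "fovy" (degrees; the focal length in pixels is half the picture's height over the tangent of half this angle, whatever the lens; pixels are square), "cx", "cy" (the principal point, pixels), "eye" and "orientation" of the camera in the world. Camera axes: x right, y down, z forward; pixel columns grow to the right and rows downward; lengths in mm; the calibration is good to about 2 mm. A picture is of the moment at which its call begins. camera_info takes no time and is no camera call.
- manip.sign_off(): hands the job in; it is judged then, once.
The state is a dict: "clock": time; "joints": joint angles; "qd": joint speeds; "effort": joint torques, N m; "eef_pos": TCP position; "eef_rot": TCP orientation; "wrist_force": force on the tool from outside, world axes, zero at the start; "moment": the same for the moment, N m; "finger_gap": finger opening in mm; "finger_force": force on a finger pad.
Only numpy, scipy, OpenCV 4.12 (cv2) and the standard library are available. Lean on these libraries where they do the work, as an engineer would, in place of code of your own. Each camera call takes 0.05 s, during which the arm holds its last target. There are 200 camera calls.

## Working session

There is one attempt and no reset: what is moved stays moved. The work goes in short steps, Python scripts to look and compute and a tool call to move; the robot and the scene stay as the last step left them, time stands still between calls to the robot, and variables do not carry over. Pictures are saved under pics/ and viewed, at most 10 in all, crops included, and the job is handed in when it is done.

Besides the shell and the picture viewer there is one more tool, called after ">>>" in YAML: its name, and indented under it one key for each argument. step_arm: Moves the arm, as the interface text tells. Its arguments: {"type":"object","properties":{"series":{"type":"array"},"squeeze":{"type":"number"}},"required":["series"]}

```bash
mkdir -p pics; python3 - <<'E'
from cell import manip
import cv2,numpy as np
for n in("top","side"):
    p,d=manip.camera(n); i=manip.camera_info(n); print(n,i)
    np.savez(f"{n}0.npz",p=p,d=d)
    cv2.imwrite(f"pics/{n}0.png",cv2.resize(p,(768,576)))
s=manip.read_state();print(s)
E
```

```text
top {'fovy': 52.038851615625, 'cx': 250.8940451704566, 'cy': 192.17808301502347, 'eye': array([ 493.54517131,  -30.60146812, 1353.35837055]), 'orientation': array([-3.09060718,  0.02782416, -1.59484653])}
side {'fovy': 56.1319206870119, 'cx': 262.0333690597661, 'cy': 186.53650096279384, 'eye': array([-28.05432089, 704.40100326, 702.56403092]), 'orientation': array([-2.13661391, -0.01306786, -2.44838065])}
{'clock': 0.1, 'joints': array([-1.35861984e+00,  3.00398725e-01,  1.52149374e+00,  2.95060493e-05,
        1.32071102e+00, -6.65959272e-02]), 'qd': array([-0.00100066, -0.00276381, -0.00171195, -0.00075592,  0.0002981 ,
       -0.00130824]), 'effort': array([ 1.75660211e-03, -5.32641506e+01, -3.53285623e+01,  7.09802750e-02,
        2.34495598e-02, -7.25032783e-05]), 'eef_pos': array([ 151.30996431, -528.56647697,  229.96296874]), 'eef_rot': array([-3.14058597e+00, -9.57846785e-05,  2.78765052e-01]), 'wrist_force': array([-0.47576493, -0.2491408 , -0.00506216]), 'moment': array([ 0.00654298,  0.01012667, -0.0609175 ]), 'finger_force': 0.0, 'finger_gap': 93.98205924699526}
```

View pics/top0.png

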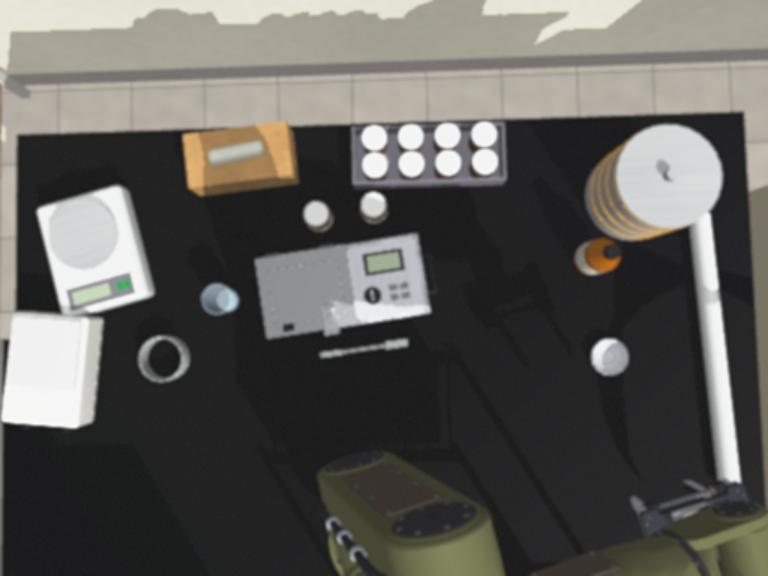

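View pics/side0.png

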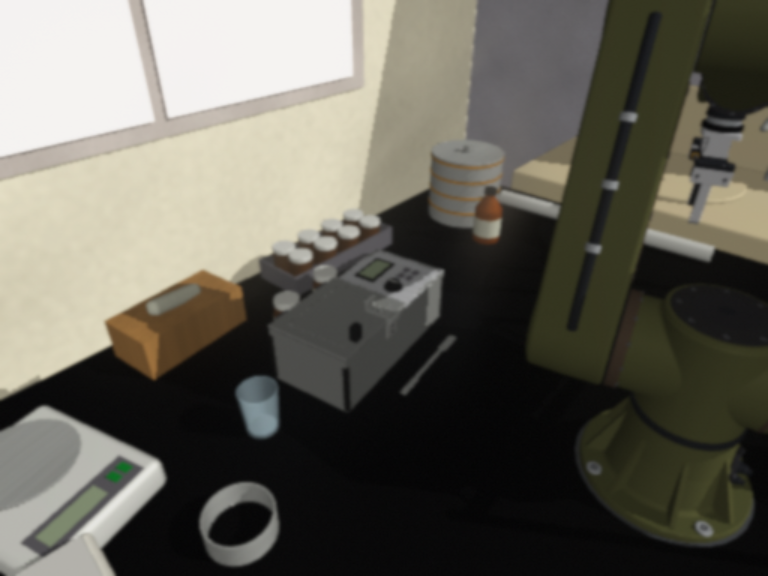

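The top view shows the case centred near (343,287) of the 768-px image: lid on the left, panel on the right, black pull at (288,327), hasp at (332,318), yaw slightly positive. The side view confirms hasp and pull on the robot side.

```bash
cat >h.py <<'E'
import cv2,numpy as np
from scipy.spatial.transform import Rotation as R
from cell import manip
def cam(n):
    i=manip.camera_info(n); f=192/np.tan(np.radians(i["fovy"]/2))
    return f,i["cx"],i["cy"],np.array(i["eye"]),R.from_euler("xyz",i["orientation"]).as_matrix()
def cloud(n,d):
    f,cx,cy,e,M=cam(n); v,u=np.mgrid[:384,:512]
    c=np.stack([(u-cx)/f*d,(v-cy)/f*d,d],-1)
    P=c@M.T+e; P[d<=0]=np.nan
    return P
def proj(n,P):
    f,cx,cy,e,M=cam(n); c=(np.atleast_2d(P)-e)@M
    return np.c_[c[:,0]/c[:,2]*f+cx,c[:,1]/c[:,2]*f+cy]
def ray(n,u,v,z):
    f,cx,cy,e,M=cam(n); r=M@np.array([(u-cx)/f,(v-cy)/f,1]); return e+r*(z-e[2])/r[2]
E
python3 - <<'E'
from h import *
D=np.load("top0.npz");p,d=D["p"],D["d"];P=cloud("top",d)
u=slice(150,310);v=slice(145,240)
Z=P[...,2]
m=np.zeros((384,512),np.uint8); m[v,u]=((Z[v,u]>95)&(Z[v,u]<160)).astype(np.uint8)*255
m=cv2.morphologyEx(m,cv2.MORPH_OPEN,np.ones((3,3)))
c=max(cv2.findContours(m,0,1)[0],key=cv2.contourArea)
print("px rect",cv2.minAreaRect(c))
mm=np.zeros_like(m);cv2.drawContours(mm,[c],-1,255,-1)
pts=P[mm>0];print(len(pts),np.percentile(pts[:,2],[2,10,25,50,75,90,98]))
r=cv2.minAreaRect(pts[:,:2].astype(np.float32));print(r,cv2.boxPoints(r))
hull=ray
# rays of contour to plane z=119
q=np.array([ray("top",*k[0],119)[:2] for k in c],np.float32);r=cv2.minAreaRect(q);print(r);print(cv2.boxPoints(r))
# black pull
g=cv2.cvtColor(p,cv2.COLOR_BGR2GRAY); b=((g<60)&(cv2.erode(mm,np.ones((5,5)))>0)).astype(np.uint8)
n,l,s,ce=cv2.connectedComponentsWithStats(b)
for k in range(1,n):
    if s[k,4]>8: print("dark",s[k],ce[k],np.nanmedian(Z[l==k]),ray("top",*ce[k],150))
big=cv2.resize(p[150:235,160:295],None,fx=5.9,fy=5.9,interpolation=cv2.INTER_CUBIC);cv2.imwrite("pics/crop0.png",big)
S=np.load("side0.npz");Ps=cloud("side",S["d"])
zs=Ps[...,2];k=(zs>105)&(zs<130)&(np.abs(Ps[...,0]-q[:,0].mean())<130)&(np.abs(Ps[...,1]-q[:,1].mean())<220)
r=cv2.minAreaRect(Ps[k][:,:2].astype(np.float32));print("side",r, np.median(zs[k]))
E
```

```text
px rect ((227.17568969726562, 191.5540313720703), (59.3480339050293, 109.98292541503906), 80.53767395019531)
5936 [nan nan nan nan nan nan nan]
((nan, nan), (0.0, 0.0), 0.0) [[nan nan]
 [nan nan]
 [nan nan]
 [nan nan]]
((561.5695190429688, 76.84465789794922), (187.37489318847656, 345.7265930175781), 7.8208088874816895)
[[ 445.23105  235.35152]
 [ 492.27597 -107.1593 ]
 [ 677.90796  -81.6622 ]
 [ 630.86304  260.84863]]
dark [250 193   3   7  13] [250.92307692 196.        ] 127.14588909346162 [544.04244337   1.59561117 150.        ]
dark [244 194   3   7  12] [244.83333333 197.        ] 129.87798290587693 [541.44713478  20.32995906 150.        ]
dark [190 217   5   3  14] [191.85714286 217.92857143] 152.56149029339986 [481.31413753 184.39641633 150.        ]
side ((555.9678344726562, 71.49760437011719), (184.6487274169922, 352.14776611328125), 6.48552131652832) 122.20732807480692
```

View pics/crop0.png

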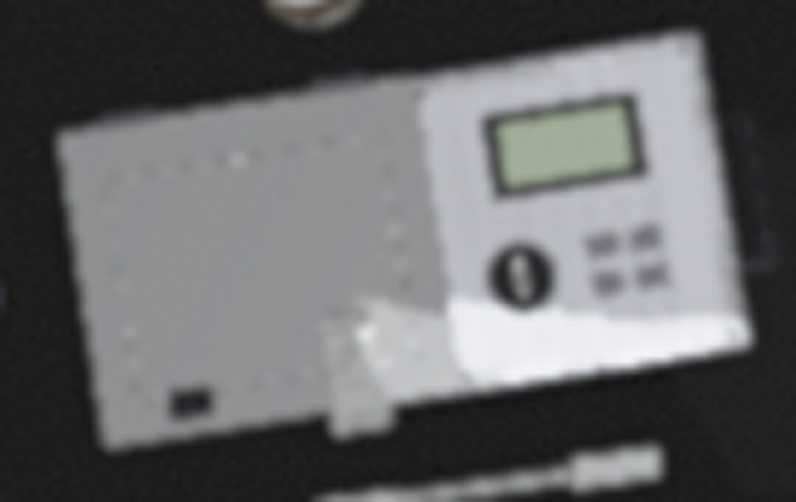

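The crop shows clear outer corners at (57,133), (103,450), (752,347), (700,33), the pull at (191,403) and the hasp root at (362,420). I'll fit the case pose to these.

```bash
python3 - <<'E'
from h import *
crop=[(57,133),(103,450),(752,347),(700,33),(191,403),(362,432)]
loc=np.array([(86,173,122),(-84,173,122),(-84,-173,115),(84,-173,115),(-68,121.5,152),(-97,35,126)],float)
W=[]
for (x,y),l in zip(crop,loc): W.append(ray("top",160+(x+.5)/5.9-.5,150+(y+.5)/5.9-.5,l[2])[:2])
W=np.array(W);n=5;A=loc[:n,:2];B=W[:n]
a=A-A.mean(0);b=B-B.mean(0)
th=np.arctan2((a[:,0]*b[:,1]-a[:,1]*b[:,0]).sum(),(a*b).sum())
c,s=np.cos(th),np.sin(th);M=np.array([[c,-s],[s,c]]);t=B.mean(0)-M@A.mean(0)
print("yaw",th,"t",t,"\nres",(loc[:,:2]@M.T+t-W).round(1).tolist())
S=np.load("side0.npz");Ps=cloud("side",S["d"]);k=(Ps[...,2]>118)&(Ps[...,2]<126)
q=(Ps[k][:,:2]-t)@M;q=q[(abs(q[:,0])<110)&(abs(q[:,1])<200)];print("side lid extents",np.percentile(q,[.5,1,5,95,99,99.5],axis=0))
def w(x,y,z): return (M@[x,y]+t).round(1),z
for nm,l in dict(lip=(-39,35,142),hasph=(-92,35,126),pull=(-68,121.5,141),lidh=(87,121.5,119),hatch=(0,125,61)).items(): print(nm,w(*l))
np.savez("case.npz",th=th,t=t,M=M)
E
```

```text
yaw 0.13489461236663378 t [564.79694931  74.13842921] 
res [[-0.5, -1.7], [1.0, -2.2], [1.1, 1.3], [-1.2, 1.0], [-0.4, 1.7], [0.2, -2.0]]
side lid extents [[ -88.58133665 -144.4586    ]
 [ -87.68715567 -134.27195855]
 [ -82.46841666 -101.34605307]
 [  72.89666808  166.5352499 ]
 [  80.94601268  171.05314948]
 [  82.50058007  171.49197251]]
lip (array([521.4, 103.6]), 142)
hasph (array([468.9,  96.4]), 126)
pull (array([481.1, 185.4]), 141)
lidh (array([634.7, 206.2]), 119)
hatch (array([548., 198.]), 61)
```

>>> step_arm:
  series: [25, 42, 0, -0.0096, 0.4, 25, 42, 0, -0.0096, 0.4, 25, 42, 0, -0.0096, 0.4, 25, 42, 0, -0.0096, 0.4, 25, 42, 0, -0.0096, 0.4, 25, 42, 0, -0.0096, 0.4, 25, 42, 0, -0.0096, 0.4, 25, 42, 0, -0.0096, 0.4, 25, 42, 0, -0.0096, 0.4, 25, 42, 0, -0.0096, 0.4, 25, 42, 0, -0.0096, 0.4, 25, 42, 0, -0.0096, 0.4, 25, 42, 0, -0.0096, 0.4, 25, 42, 0, -0.0096, 0.4, 20, 44, 0, -0.0096, 0.4, 0, 0, 0, 0, 0.4]

```text
clock: 2.1
eef_pos: [521.6, 105.5, 229.6]
eef_rot: [-3.141, 0.001, 0.138]
wrist_force: [-0.5, 0.3, 0.4]
finger_gap: 56.7
finger_force: 0.0
```

>>> step_arm:
  series: [0, -1, -30, 0, 0.4, 0, -1, -30, 0, 0.4, 0, 0, -16, 0, 0.4, 0, 0, 0, 0, 0.4, 0, 0, 0, 0, 1, 0, 0, 0, 0, 1, 0, 0, 0, 0, 1, 0, 0, 0, 0, 1]
  squeeze: 8

```text
clock: 3.1
eef_pos: [521.4, 102.6, 154.9]
eef_rot: [-3.139, -0.001, 0.135]
wrist_force: [-1.0, 13.2, 0.9]
finger_gap: 23.7
finger_force: 8.0
```

>>> step_arm:
  series: [0, 1.5, 0, 0, 1, -4.2, -0.6, 10.2, 0, 1, -6.1, -0.8, 9.2, 0, 1, -7.8, -1.1, 7.8, 0, 1, -9.1, -1.2, 6, 0, 1]

```text
clock: 3.72
eef_pos: [493.8, 99.1, 188.6]
eef_rot: [-3.141, -0.001, 0.135]
wrist_force: [-0.6, 4.6, -1.0]
finger_gap: 23.4
finger_force: 8.0
```

>>> step_arm:
  series: [-10.2, -1.2, 4.1, 0, 1, -10.8, -1.2, 1.9, 0, 1, -11, -1.5, -0.2, 0, 1, -10.6, -1.4, -2.5, 0, 1, -10, -1.4, -4.5, 0, 1, -8.9, -1.2, -6.4, 0, 1, 0, 0, 0, 0, 1]

```text
clock: 4.6
eef_pos: [431.6, 90.8, 179.5]
eef_rot: [3.141, 0.002, 0.135]
wrist_force: [-5.0, -1.4, 5.1]
finger_gap: 23.9
finger_force: 8.0
```

Open, lift, move toward the pull, staying high, then look.

>>> step_arm:
  series: [0, 0, 0, 0, 0.5, 0, 0, 0, 0, 0.5, 0, 0, 0, 0, 0.4, 0, 0, 40, 0, 0.4, 0, 30, 30, 0, 0.4, 10, 30, 0, 0, 0.4, 20, 34, 0, 0, 0.4, 20, 0, 0, 0, 0.4, 0, 0, 0, 0, 0.4]

```text
clock: 5.72
eef_pos: [483.0, 185.3, 249.4]
eef_rot: [3.141, 0.001, 0.135]
wrist_force: [-0.8, -0.5, -0.1]
finger_gap: 56.4
finger_force: 0.0
```

```bash
python3 - <<'E'
from h import *
C=np.load("case.npz");M,t=C["M"],C["t"]
p,d=manip.camera("side");P=cloud("side",d)
c=proj("side",[*(M@[-92,35]+t),100])[0];print(c)
x,y=int(c[0]),int(c[1]);a=p[y-75:y+75,x-100:x+100];cv2.imwrite("pics/s1.png",cv2.resize(a,None,fx=4,fy=4))
E
```

```text
[261.42652767 218.57748658]
```

View pics/s1.png

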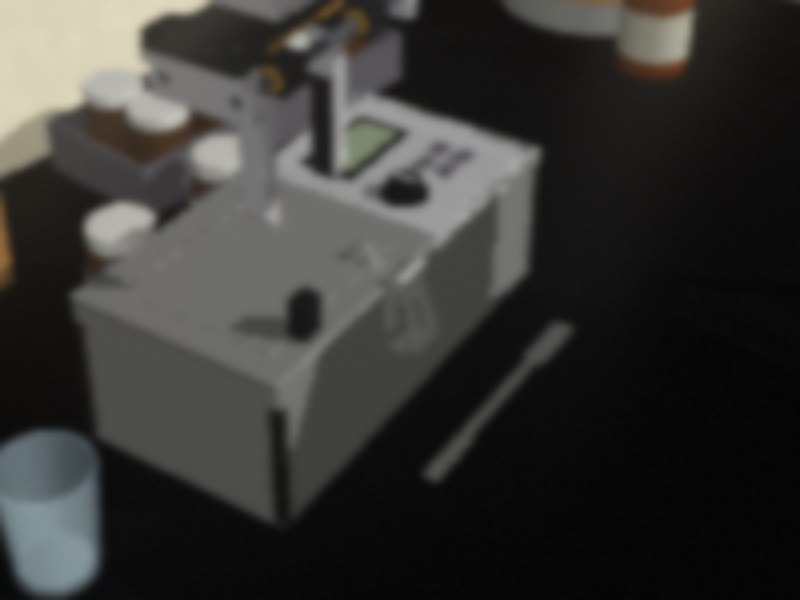

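The hasp hangs on the front at (412,310), and the pull stands clear at (303,315). Next: grip the pull.

>>> step_arm:
  series: [-2, -0.5, -40, 0, 0.4, 0, 0, -40, 0, 0.4, 0, 0, -14, 0, 0.4, 0, 0, 0, 0, 0.4, 0, 0, 0, 0, 1, 0, 0, 0, 0, 1, 0, 0, 0, 0, 1, 0, 0, 0, 0, 1]
  squeeze: 15

```text
clock: 6.78
eef_pos: [480.7, 184.7, 156.3]
eef_rot: [-3.141, -0.0, 0.135]
wrist_force: [-2.2, 8.8, 1.4]
finger_gap: 19.9
finger_force: 8.5
```

>>> step_arm:
  series: [0, 0.5, 0, 0, 1, 3.9, 0.6, 19.1, 0, 1, 6.2, 0.9, 18.5, 0, 1, 8.5, 1.2, 17.6, 0, 1, 10.6, 1.4, 16.4, 0, 1, 12.5, 1.7, 14.9, 0, 1]

```text
clock: 7.52
eef_pos: [522.5, 190.6, 242.6]
eef_rot: [3.141, 0.001, 0.135]
wrist_force: [3.4, -2.8, -5.8]
finger_gap: 19.9
finger_force: 15.0
```

>>> step_arm:
  series: [14.3, 1.9, 13.2, 0, 1, 15.8, 2.1, 11.3, 0, 1, 17, 2.3, 9.2, 0, 1, 18, 2.4, 7, 0, 1, 18.8, 2.5, 4.7, 0, 1, 19.2, 2.6, 2.3, 0, 1]

```text
clock: 8.28
eef_pos: [625.8, 204.8, 290.0]
eef_rot: [3.142, 0.001, 0.135]
wrist_force: [-1.4, 0.3, -4.0]
finger_gap: 20.0
finger_force: 15.0
```

>>> step_arm:
  series: [19.3, 2.6, -0.2, 0, 1, 19.2, 2.6, -2.6, 0, 1, 18.7, 2.5, -5, 0, 1, 9, 1.2, -3, 0, 1, 0, 0, 0, 0, 1]

```text
clock: 8.9
eef_pos: [692.0, 213.9, 279.1]
eef_rot: [-3.141, -0.0, 0.135]
wrist_force: [-0.2, 2.2, 0.6]
finger_gap: 19.5
finger_force: 15.0
```

>>> step_arm:
  series: [0, 0, 0, 0, 0.5, 0, 0, 0, 0, 0.4, 0, 0, 0, 0, 0.4, 0, 0, 30, 0, 0.4, 0, 0, 40, 0, 0.4, -40, -20, 20, 0.1, 0.4, -50, -30, 0, 0.15, 0.4, -50, -30, 0, 0.15, 0.4, -50, -30, 0, 0.15, 0.4, -40, -30, 0, 0.15, 0.4, -20, -40, 0, 0.15, 0.4, 0, -40, 0, 0.15, 0.4, 0, -40, 0, 0.15, 0.4]

```text
clock: 10.52
eef_pos: [441.3, -47.4, 369.9]
eef_rot: [3.141, 0.0, 1.289]
wrist_force: [0.4, 0.2, -0.4]
finger_gap: 56.3
finger_force: 0.0
```

```bash
python3 - <<'E'
from h import *
C=np.load("case.npz");M,t=C["M"],C["t"]
T,dt=manip.camera("top");S,ds=manip.camera("side");np.savez("b.npz",T=T,dt=dt,S=S,ds=ds)
a=cv2.resize(T[140:240,140:300],None,fx=3.75,fy=3.75,interpolation=2)
c=proj("side",[*(M@[0,75]+t),115])[0].astype(int);print(c)
b=cv2.resize(S[c[1]-80:c[1]+50,c[0]-100:c[0]+100],(600,390));
cv2.imwrite("pics/b.png",np.vstack([a[:,:600],b])[:600] if 0 else np.vstack([cv2.resize(a,(480,300)),cv2.resize(b,(480,300))]))
E
```

```text
[225 210]
```

View pics/b.png

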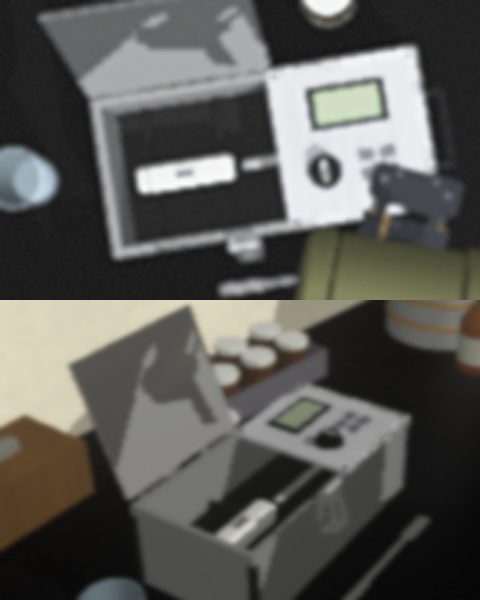

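The lid leans open and the hasp hangs. The probe handle is the white bar at crop (137–236, 155–192), with the rod running under the panel.

```bash
python3 - <<'E'
from h import *
C=np.load("case.npz");M,t=C["M"],C["t"]
D=np.load("b.npz");g=cv2.cvtColor(D["T"],cv2.COLOR_BGR2GRAY);P=cloud("top",D["dt"])
W=np.array([[ray("top",u,v,75)[:2] for u in range(512)] for v in range(384)])
L=(W-t)@M
m=((g>150)&(abs(L[...,0])<62)&(L[...,1]>20)&(L[...,1]<158)).astype(np.uint8)
n,l,s,ce=cv2.connectedComponentsWithStats(m);k=1+np.argmax(s[1:,4]);print(s[k])
print("z",np.nanmedian(P[...,2][l==k]))
r=cv2.minAreaRect(L[l==k].astype(np.float32));print(r,"\n",cv2.boxPoints(r))
# side view check
Q=cloud("side",D["ds"]);q=(Q[...,:2]-t)@M
gs=cv2.cvtColor(D["S"],cv2.COLOR_BGR2GRAY)
ms=(gs>120)&(abs(q[...,0])<62)&(q[...,1]>20)&(q[...,1]<158)&(Q[...,2]>65)&(Q[...,2]<85)
print("side",ms.sum(),cv2.minAreaRect(q[ms].astype(np.float32)),np.median(Q[ms][:,2]))
print([(M@[x,y]+t).round(1) for x,y in[(-20,120),(-20,130)]])
E
```

```text
Traceback (most recent call last):
  File "h.py", line 16, in ray
    f,cx,cy,e,M=cam(n); r=M@np.array([(u-cx)/f,(v-cy)/f,1]); return e+r*(z-e[2])/r[2]
                ~~~^^^
  File "h.py", line 5, in cam
    i=manip.camera_info(n); f=192/np.tan(np.radians(i["fovy"]/2))
ValueError: time passes only in moves, steps and waits
```

```bash
python3 - <<'E'
from h import *
C=np.load("case.npz");M,t=C["M"],C["t"]
D=np.load("b.npz");g=cv2.cvtColor(D["T"],cv2.COLOR_BGR2GRAY);P=cloud("top",D["dt"])
f,cx,cy,e,Rm=cam("top");v,u=np.mgrid[:384,:512]
r=np.stack([(u-cx)/f,(v-cy)/f,np.ones(u.shape)],-1)@Rm.T
W=(e+r*((75-e[2])/r[...,2:]))[...,:2]
L=(W-t)@M
m=((g>150)&(abs(L[...,0])<62)&(L[...,1]>20)&(L[...,1]<158)).astype(np.uint8)
n,l,s,ce=cv2.connectedComponentsWithStats(m);k=1+np.argmax(s[1:,4]);print(s[k])
print("z",np.nanmedian(P[...,2][l==k]))
r=cv2.minAreaRect(L[l==k].astype(np.float32));print(r,"\n",cv2.boxPoints(r))
Q=cloud("side",D["ds"]);q=(Q[...,:2]-t)@M
gs=cv2.cvtColor(D["S"],cv2.COLOR_BGR2GRAY)
ms=(gs>120)&(abs(q[...,0])<62)&(q[...,1]>20)&(q[...,1]<158)&(Q[...,2]>65)&(Q[...,2]<85)
print("side",ms.sum(),cv2.minAreaRect(q[ms].astype(np.float32)),np.median(Q[ms][:,2]))
E
```

```text
[186 192  32  12 280]
z 74.61765873710283
((-6.839016914367676, 92.88033294677734), (29.035934448242188, 105.33711242675781), 0.265090674161911) 
 [[-21.60051  145.48116 ]
 [-21.113148  40.145172]
 [  7.922476  40.27951 ]
 [  7.435114 145.6155  ]]
side 184 ((-11.078485488891602, 83.4237289428711), (27.193492889404297, 85.46112060546875), 1.6631220579147339) 75.33388605122434
```

>>> step_arm:
  series: [20, 49, 0, 0.083, 0.4, 20, 49, 0, 0.083, 0.4, 20, 49, 0, 0.083, 0.4, 20, 49, 0, 0.083, 0.4, 18, 51, 0, 0.085, 0.4, 0, 0, -50, 0, 0.4, 0, 0, -50, 0, 0.4, 0, 0, -50, 0, 0.4, 0, 0, -50, 0, 0.4, 0, 0, 0, 0, 0.4]

```text
clock: 11.88
eef_pos: [538.3, 200.9, 166.8]
eef_rot: [-3.135, 0.001, 1.7]
wrist_force: [-0.6, -0.6, 0.1]
finger_gap: 56.3
finger_force: 0.0
```

>>> step_arm:
  series: [0.5, -0.5, -40, 0, 0.4, 0.5, -0.5, -40, 0, 0.4, 0, 0, -8, 0, 0.4, 0, 0, 0, 0, 0.4, 0, 0, 0, 0, 0.4]

```text
clock: 12.5
eef_pos: [541.9, 200.2, 83.7]
eef_rot: [3.139, -0.0, 1.701]
wrist_force: [-0.1, 0.2, 0.1]
finger_gap: 56.0
finger_force: 0.0
```

>>> step_arm:
  series: [-2, 0, -6, 0, 0.4, 0, 0, 0, 0, 0.7, 0, 0, 0, 0, 1, 0, 0, 0, 0, 1, 0, 0, 0, 0, 1]
  squeeze: 12

```text
clock: 13.12
eef_pos: [539.1, 199.8, 75.6]
eef_rot: [3.141, -0.0, 1.701]
wrist_force: [0.2, 0.0, 0.3]
finger_gap: 25.9
finger_force: 12.0
```

>>> step_arm:
  series: [0, 0, 5, 0, 1, 0, 0, 5, 0, 1, 0, 0, 5, 0, 1, 0, 0, 5, 0, 1, 0, 0, 5, 0, 1, 0, 0, 5, 0, 1, 0, 0, 0, 0, 1]

```text
clock: 14.0
eef_pos: [539.1, 199.8, 105.9]
eef_rot: [3.141, -0.0, 1.701]
wrist_force: [0.5, -0.3, -1.7]
finger_gap: 26.2
finger_force: 12.0
```

```bash
cat >look.py <<'E'
from h import *
import sys
S,ds=manip.camera("side");np.savez("c.npz",S=S,ds=ds)
p=manip.read_state()["eef_pos"]
c=proj("side",[p[0],p[1],120])[0].astype(int);print(c)
y0=max(c[1]-110,0);x0=max(c[0]-90,0)
cv2.imwrite(f"pics/{sys.argv[1]}.png",cv2.resize(S[y0:y0+180,x0:x0+240],(800,600)))
E
python3 look.py c1
```

```text
[215 220]
```

View pics/c1.png

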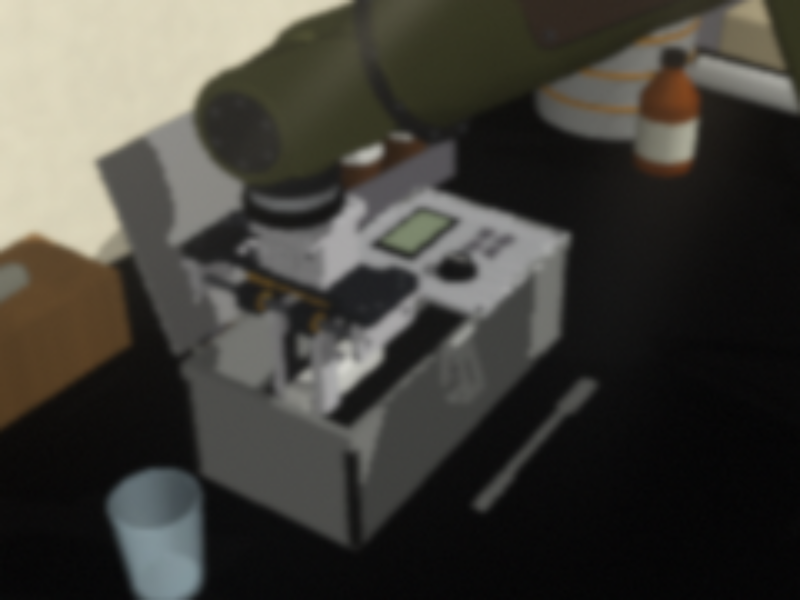

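The gripper has the handle, with beaker and spatula untouched. Tilt is hard to see here, so I'll lift on and watch the force.

>>> step_arm:
  series: [0, 0, 5, 0, 1, 0, 0, 5, 0, 1, 0, 0, 5, 0, 1, 0, 0, 5, 0, 1, 0, 0, 5, 0, 1, 0, 0, 0, 0, 1]

```text
clock: 14.8
eef_pos: [539.1, 199.8, 130.9]
eef_rot: [3.141, -0.0, 1.701]
wrist_force: [-0.4, -0.4, -3.1]
finger_gap: 26.2
finger_force: 12.0
```

```bash
python3 - <<'E'
from h import *
C=np.load("case.npz");M,t=C["M"],C["t"]
s=manip.read_state();print(s["wrist_force"],s["moment"])
for n in("top","side"):
    p,d=manip.camera(n);P=cloud(n,d);L=(P[...,:2]-t)@M;g=p.min(-1)
    m=(g>110)&(abs(L[...,0]+8)<14)&(L[...,1]>-10)&(L[...,1]<118)&(P[...,2]>42)&(P[...,2]<150)
    print(n,m.sum())
    for a in range(-10,118,8):
        k=m&(L[...,1]>=a)&(L[...,1]<a+8)
        if k.sum()>1: print(a+4,k.sum(),np.percentile(P[k][:,2],[20,50,80]).round(0),L[k][:,0].mean().round(0))
E
```

```text
[-0.3713383  -0.43626203 -3.05911039] [ 0.07264629 -0.06086538 -0.03738404]
top 225
-6 7 [107. 107. 110.] -9.0
2 9 [107. 109. 112.] -7.0
10 7 [108. 109. 112.] -9.0
18 9 [109. 110. 113.] -8.0
26 6 [112. 113. 115.] -7.0
34 2 [115. 115. 115.] -8.0
42 16 [115. 120. 122.] -7.0
50 25 [122. 123. 125.] -10.0
58 20 [120. 124. 126.] -8.0
66 22 [123. 125. 128.] -9.0
74 21 [125. 127. 129.] -8.0
82 25 [124. 126. 128.] -8.0
90 20 [125. 128. 130.] -8.0
98 22 [126. 128. 130.] -8.0
106 14 [124. 128. 130.] -11.0
side 58
-6 4 [106. 107. 109.] -15.0
2 2 [107. 108. 109.] -15.0
10 5 [108. 108. 109.] -15.0
18 3 [109. 110. 111.] -15.0
58 3 [124. 125. 125.] -4.0
66 6 [113. 124. 125.] -12.0
74 10 [125. 126. 127.] -9.0
82 9 [126. 127. 128.] -15.0
90 8 [126. 127. 128.] -17.0
98 2 [125. 126. 127.] -21.0
114 4 [130. 131. 131.] -4.0
```

>>> step_arm:
  series: [0, 0, 0, 0, 1, 0, 0, 0, 0, 1, 0, 0, 0, 0, 1, 0, 0, 0, 0, 1]
  squeeze: 6

```text
clock: 15.4
eef_pos: [538.9, 199.8, 130.4]
eef_rot: [-3.142, 0.0, 1.701]
wrist_force: [-0.6, 0.0, -1.4]
finger_gap: 25.8
finger_force: 6.0
```

```bash
cat >tilt.py <<'E'
from h import *
C=np.load("case.npz");M,t=C["M"],C["t"]
s=manip.read_state();print(s["wrist_force"].round(1),s["moment"].round(3),((s["eef_pos"][:2]-t)@M).round(1),s["eef_pos"][2].round(1))
for n in("top","side"):
    p,d=manip.camera(n);P=cloud(n,d);L=(P[...,:2]-t)@M;g=p.min(-1)
    m=(g>100)&(abs(L[...,0]+8)<14)&(L[...,1]>-12)&(L[...,1]<300)&(P[...,2]>42)&(P[...,2]<300)
    for a in range(-12,250,12):
        k=m&(L[...,1]>=a)&(L[...,1]<a+12)
        if k.sum()>1: print(n,a+6,k.sum(),np.percentile(P[k][:,2],[20,50,80]).round(0),L[k][:,0].mean().round(0))
E
python3 tilt.py
```

```text
[-0.6  0.  -1.4] [-0.092 -0.103  0.001] [ -8.7 128. ] 130.4
top -6 9 [78. 80. 83.] -7.0
top 6 12 [81. 83. 86.] -9.0
top 18 12 [84. 86. 87.] -8.0
top 30 11 [86. 91. 93.] -8.0
top 42 18 [ 94. 101. 106.] -8.0
top 54 36 [105. 108. 109.] -8.0
top 66 32 [107. 111. 113.] -8.0
top 78 36 [111. 114. 116.] -8.0
top 90 31 [115. 119. 121.] -8.0
top 102 33 [119. 121. 124.] -9.0
side 6 4 [83. 84. 85.] -15.0
side 18 9 [86. 87. 88.] -14.0
side 30 2 [95. 96. 97.] -17.0
side 42 5 [106. 107. 107.] -17.0
side 54 10 [108. 110. 111.] -15.0
side 66 12 [111. 112. 114.] -11.0
side 78 13 [114. 116. 116.] -15.0
side 90 7 [117. 119. 120.] -19.0
side 114 4 [126. 127. 128.] -5.0
side 126 10 [129. 130. 131.] -11.0
side 138 60 [120. 126. 132.] -11.0
side 150 102 [249. 259. 269.] -10.0
side 162 14 [285. 286. 288.] -12.0
```

>>> step_arm:
  series: [0, 0, 6, 0, 1, 0, 0, 6, 0, 1, 0, 0, 6, 0, 1, 0, 0, 6, 0, 1, 0, 0, 6, 0, 1, 0, 0, 6, 0, 1, 0, 0, 6, 0, 1, 0, 0, 6, 0, 1, 0, 0, 0, 0, 1, 0, 0, 0, 0, 1]
  squeeze: 6

```text
clock: 16.75
eef_pos: [538.9, 199.8, 178.4]
eef_rot: [-3.142, -0.0, 1.701]
wrist_force: [0.1, 1.1, -1.3]
finger_gap: 25.9
finger_force: 6.0
```

```bash
python3 tilt.py
```

```text
[ 0.1  1.1 -1.3] [ 0.014 -0.109  0.027] [ -8.8 128. ] 178.4
top -6 12 [ 97.  99. 101.] -8.0
top 6 13 [101. 104. 109.] -8.0
top 18 11 [108. 108. 112.] -8.0
top 30 13 [113. 117. 118.] -8.0
top 42 10 [120. 126. 130.] -8.0
top 54 32 [135. 139. 142.] -9.0
top 66 39 [141. 144. 147.] -8.0
top 78 34 [148. 152. 153.] -8.0
top 90 42 [153. 156. 161.] -8.0
top 102 35 [162. 164. 167.] -8.0
top 114 6 [163. 166. 168.] -14.0
side -6 3 [ 99. 100. 102.] -14.0
side 6 6 [104. 107. 107.] -14.0
side 18 6 [110. 110. 113.] -15.0
side 30 5 [115. 116. 119.] -15.0
side 42 2 [124. 125. 125.] -18.0
side 54 7 [140. 143. 145.] -14.0
side 66 9 [146. 149. 150.] -14.0
side 78 10 [150. 152. 155.] -17.0
side 90 6 [157. 160. 160.] -18.0
side 114 2 [173. 173. 174.] -6.0
side 126 7 [177. 178. 179.] -10.0
side 138 57 [173. 177. 181.] -11.0
side 150 40 [163. 167. 297.] -11.0
```

>>> step_arm:
  series: [-1.1, 7.9, 7, 0, 1, -1.1, 7.9, 7, 0, 1, -1.1, 7.9, 7, 0, 1, -1.1, 7.9, 7, 0, 1, 0, 0, 0, 0, 1, 0, 0, 0, 0, 1]

```text
clock: 17.6
eef_pos: [534.5, 231.4, 206.4]
eef_rot: [3.142, 0.0, 1.701]
wrist_force: [-0.2, 0.4, -1.0]
finger_gap: 26.1
finger_force: 6.0
```

```bash
python3 tilt.py
```

```text
[-0.2  0.4 -1. ] [ 0.075 -0.069  0.038] [ -8.9 159.9] 206.4
top -6 9 [83. 86. 88.] -8.0
top 6 13 [87. 90. 93.] -9.0
top 18 12 [ 97. 100. 101.] -8.0
top 30 13 [104. 109. 110.] -9.0
top 42 12 [113. 116. 120.] -8.0
top 54 17 [117. 122. 125.] -8.0
top 66 13 [129. 132. 135.] -8.0
top 78 12 [134. 140. 148.] -8.0
top 90 37 [153. 158. 163.] -8.0
top 102 35 [163. 167. 170.] -8.0
top 114 39 [172. 174. 177.] -8.0
top 126 41 [178. 182. 184.] -9.0
top 138 43 [185. 190. 194.] -8.0
top 150 18 [193. 196. 197.] -8.0
top 162 4 [58. 65. 73.] -17.0
side 6 4 [92. 94. 96.] -15.0
side 18 6 [ 94.  99. 101.] -16.0
side 30 7 [106. 109. 113.] -15.0
side 42 7 [114. 116. 118.] -16.0
side 54 8 [123. 125. 127.] -15.0
side 66 7 [129. 130. 132.] -16.0
side 78 4 [141. 143. 149.] -19.0
side 90 5 [161. 161. 163.] -14.0
side 102 9 [161. 168. 172.] -16.0
side 114 5 [177. 179. 180.] -18.0
side 126 4 [173. 184. 184.] -19.0
side 138 3 [159. 161. 161.] -20.0
side 150 4 [202. 215. 227.] -3.0
side 162 13 [206. 209. 210.] -12.0
side 174 78 [194. 201. 207.] -10.0
side 186 4 [192. 193. 195.] -14.0
```

>>> step_arm:
  series: [0, 0, 0, 0, 1, 0, 0, 0, 0, 1, 0, 0, 0, 0, 1, -1.3, 9.9, 7, 0, 1, -1.3, 9.9, 7, 0, 1, -1.3, 9.9, 7, 0, 1, -1.3, 9.9, 7, 0, 1, -1.3, 9.9, 7, 0, 1, -1.3, 9.9, 7, 0, 1, -1.3, 9.9, 7, 0, 1, -1.3, 9.9, 7, 0, 1, -1.3, 9.9, 7, 0, 1, -1.3, 9.9, 7, 0, 1, 0, 0, 0, 0, 1]
  squeeze: 40

```text
clock: 19.45
eef_pos: [521.5, 331.1, 277.0]
eef_rot: [3.141, -0.0, 1.702]
wrist_force: [0.4, -0.1, -2.2]
finger_gap: 25.8
finger_force: 40.0
```

```bash
python3 tilt.py
```

```text
[ 0.4 -0.1 -2.2] [ 0.075 -0.071  0.019] [ -8.4 260.5] 277.0
top 30 3 [110. 110. 112.] -8.0
top 42 11 [114. 120. 122.] -8.0
top 54 19 [ 91. 125. 129.] -7.0
top 66 14 [133. 135. 137.] -8.0
top 78 14 [141. 142. 146.] -8.0
top 90 12 [148. 151. 152.] -8.0
top 102 14 [155. 159. 160.] -8.0
top 114 15 [163. 168. 170.] -8.0
top 126 17 [171. 174. 177.] -7.0
top 138 16 [180. 183. 185.] -7.0
top 150 16 [188. 190. 193.] -8.0
top 162 31 [ 95. 194. 200.] -10.0
top 174 28 [115. 160. 205.] -9.0
top 186 31 [220. 227. 230.] -8.0
top 198 39 [231. 234. 236.] -8.0
top 210 49 [238. 240. 243.] -8.0
top 222 47 [247. 250. 253.] -8.0
top 234 50 [253. 257. 261.] -8.0
top 246 48 [262. 266. 269.] -8.0
side 42 4 [120. 122. 123.] -15.0
side 54 9 [125. 126. 129.] -16.0
side 66 8 [132. 135. 138.] -15.0
side 78 9 [140. 143. 147.] -14.0
side 90 8 [147. 151. 155.] -15.0
side 102 8 [155. 158. 160.] -15.0
side 114 13 [164. 167. 170.] -14.0
side 126 12 [171. 175. 178.] -14.0
side 138 12 [179. 182. 185.] -15.0
side 150 15 [185. 190. 194.] -14.0
side 162 13 [195. 199. 202.] -14.0
side 174 4 [199. 206. 211.] -16.0
side 186 11 [215. 228. 229.] -18.0
side 198 9 [223. 232. 236.] -16.0
side 210 6 [219. 235. 239.] -19.0
side 222 7 [221. 225. 243.] -21.0
side 234 7 [230. 234. 239.] -21.0
side 246 3 [252. 271. 276.] -7.0
```

The tip is out (about y +25, z 105). Now straight up.

>>> step_arm:
  series: [0, 0, 10, 0, 1, 0, 0, 15, 0, 1, 0, 0, 15, 0, 1, 0, 0, 15, 0, 1, 0, 0, 15, 0, 1, 0, 0, 15, 0, 1, 0, 0, 15, 0, 1, 0, 0, 10, 0, 1, 0, 0, 5, 0, 1, 0, 0, 0, 0, 1, 0, 0, 0, 0, 1, 0, 0, 0, 0, 1, 0, 0, 0, 0, 1]

```text
clock: 21.18
eef_pos: [521.5, 330.4, 391.3]
eef_rot: [-3.141, 0.0, 1.701]
wrist_force: [0.1, 0.3, -2.9]
finger_gap: 25.7
finger_force: 40.0
```

```bash
sed -i 's/<300)$/<450)/' tilt.py; python3 tilt.py | grep -v side; python3 - <<'E'
from h import *
a,b=manip.camera("top")[0],manip.camera("side")[0]
cv2.imwrite("pics/end.png",np.vstack([cv2.resize(a[60:300,60:380],(400,300)),cv2.resize(b[60:330,100:460],(400,300))]))
E
```

```text
[ 0.1  0.3 -2.9] [ 0.024 -0.037 -0.012] [ -8.4 259.8] 391.3
top 30 5 [225. 226. 230.] -9.0
top 42 15 [231. 234. 237.] -8.0
top 54 18 [239. 241. 244.] -7.0
top 66 16 [246. 250. 252.] -8.0
top 78 16 [253. 259. 261.] -8.0
top 90 20 [264. 265. 269.] -8.0
top 102 17 [272. 274. 277.] -8.0
top 114 20 [279. 282. 285.] -8.0
top 126 18 [288. 289. 292.] -7.0
top 138 19 [295. 297. 299.] -7.0
top 150 21 [302. 305. 309.] -8.0
top 162 33 [ 86. 307. 315.] -8.0
top 174 45 [113. 316. 322.] -9.0
top 186 42 [335. 341. 343.] -8.0
top 198 57 [346. 349. 352.] -7.0
top 210 61 [353. 356. 359.] -8.0
top 222 60 [361. 365. 367.] -8.0
top 234 59 [370. 373. 375.] -7.0
top 246 62 [376. 380. 383.] -9.0
```

View pics/end.png

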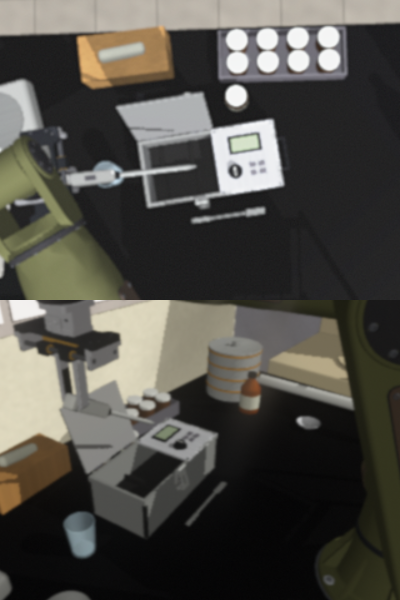

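The lid is open, the hasp hangs at (180,478), and the probe is clear with its tip at z ≈ 220 mm. The visible bystanders are in place.

```bash
python3 -c "
from cell import manip
print(manip.sign_off())"
```

```text
the job is handed in; nothing more can be done
None
```

The job is handed in at about 21 s of the 67 s allowed: the hasp hangs down the front, the lid leans open by itself, and the probe is held at 40 N touching nothing else, with its tip about 105 mm above the meter panel. The visible bystanders look undisturbed, though one jar was hidden behind the open lid in the last pictures.

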